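# Nest the parts cups after an eyelet run

## Robot

A 6-joint arm with a two-finger parallel gripper is mounted at the origin on a cart in front of the work surface, level with it; the furniture and walls round the work are solid. World frame = base frame: x ahead of the robot, y to its left, z up, the work surface at z = 0. Lengths are in mm, angles in rad, forces in N, time in s.
With the tool pointing down it reaches from about 300 to 775 mm from the base axis. Payload 14.6 kg.
Tool frame: the origin (TCP) lies between the finger pads; the fingertips stand 8 mm ahead of it and the grasp point (between the pads) lies 11 mm behind it; x points along the fingers, y is the direction in which the jaws open and shut, and the axes are right-handed (so a half turn about x gives the same grasp; the last joint's range is limited). The gripper opens to 94 mm and grips with 3 to 60 N. Pads are 16 mm wide; open, the fingers measure 119 mm over their backs; the gripper's body (75 mm by 177 mm) begins 78 mm behind the grasp point.
Start: joints at [-1.358, 0.3, 1.521, -0, 1.321, -0.067], TCP at [151.883, -528.603, 213.446] pointing down, gripper open.
Joint ranges: [-3.03, 3.03], [-0.79, 2.21], [0.23, 2.52], [-1.04, 4.18], [0, 3.07], [-2.55, 2.55]. Speed limits (rad/s): [2.22, 2.22, 2.57, 3.14, 3.14, 3.14].

## Interface

Orientations are given as [roll, pitch, yaw] about the fixed x, y, z axes, in that order (R = Rz(yaw) Ry(pitch) Rx(roll)).
In Python, from cell import telemetry, camera, calibration, order gives the robot as it stands.
- The arm moves only by the shell command python3 -m handwheel 'ROWS' [FORCE]. ROWS is JSON, a list of rows, each a list of 7 numbers: the turn, a rotation vector about the tool's x, y, z as a fraction of full scale, then the shift along the tool's x, y, z as a fraction of full scale, then the opening, from 0 (shut) to 1 (fully open). A call has 1 to 12 rows; each row is the pose to reach, as a shift and turn from the pose measured when the call began, along the tool's axes at that moment, turning the shorter way round; what a row does not reach only later rows make up. Full scale, the value 1, is 300 mm for a shift and pi rad for a turn. A row lasts 1/8 s, in which the tool goes at most 62.5 mm and 10.7 degrees, less where a joint would pass 70% of its speed; a pose out of reach is approached as far as the arm can. A call with a number of a shift or a turn outside -1 to 1 is refused whole. A call with a gripper value outside its range is refused whole. The fingers move at their own pace and stop on an object; FORCE is the grip in N (left out, the last holds). Time passes only in rows, so rows that repeat a pose let the fingers close. It gives the time, the measured TCP pose, the force and the opening at its end, in the units of the state.
- telemetry.read_state(): the state, without advancing time (a new reading comes with each control period).
- camera(name): name is "side" or "top"; returns the picture (400x640x3 uint8, red, green, blue); there is no depth.
- calibration(name): a dict with "fov_y" (degrees; the focal length in pixels is half the picture's height over the tangent of half this angle, whatever the lens; pixels are square), "cx", "cy" (the principal point, pixels), "k1" (the pictures are not rectified: a ray, as slopes to the right and down, at radius r is drawn at 1 + k1 r^2 times it, then the intrinsics apply), "position" and "attitude" of the camera in the world. Camera axes: x right, y down, z forward; pixel columns grow to the right and rows downward; lengths in mm; the calibration is good to about 2 mm. A picture is of the moment at which its call begins. calibration takes no time and is no camera call.
- order.sign_off(): hands the job in, once; it reports no verdict.
The state is a dict: "clock": time; "joints": joint angles; "qd": joint speeds; "effort": joint torques, N m; "eef_pos": TCP position; "eef_rot": TCP orientation; "wrist_force": force on the tool from outside, world axes, zero at the start; "moment": the same for the moment, N m; "finger_gap": finger opening in mm.
Only numpy, scipy, OpenCV 4.12 (cv2) and the standard library are available. Lean on these libraries where they do the work, as an engineer would, in place of code of your own. Each camera call takes 0.05 s, during which the arm holds its last target.

## Task

The eyelet run is over and the empty parts cups are to be put away as one nest. Take the medium brass cup out of its sloping stand and set it upright inside the large steel pan where the pan stands, fully down on its floor, then set the small copper cup from the other stand upright inside the brass cup, also fully down. Lower the cups in gently rather than dropping or ramming them, do not shift the pan, and leave the wax tin, the thread spool and the loupe where they are.

Things in the scene. Friction and masses are not known exactly. Their poses are not given: they have to be found in the camera images.
- large_pan: Large open pan, steel, loose, upright on the counter, 0.35 kg. Round, straight-sided, 80 mm outside, 72 inside, 28 mm high; foot chamfered 4 mm in radius over 6 mm, floor 4 mm thick. Origin: centre of the underside; z along the axis, foot to rim. 
- medium_cup: Open brass cup, loose, 0.14 kg. Round, straight-sided, 62 mm outside, 55 inside, 58 mm high; foot chamfered 4 mm in radius over 6 mm, floor 4 mm thick. Origin: centre of the underside; z along the axis, foot to rim. Starts in the socket of stand_medium, so its axis leans 28 degrees (few degrees of play) to the stand's front; draw it out along its axis. Nested, its rim is 34 mm above the pan's.
- small_cup: Open copper cup, narrow, loose, 0.10 kg. Round, straight-sided, 44 mm outside, 38 inside, 86 mm high; foot chamfered 4 mm in radius over 6 mm, floor 4 mm thick. Origin: centre of the underside; z along the axis, foot to rim. Starts in the socket of stand_small, leaning likewise; draw it out along its axis. Nested, its rim is 32 mm above the brass cup's.
- large_pan_rim (a point): Centre of the pan's open rim, 28 mm above its origin.
- medium_cup_rim (a point): Centre of the brass cup's open rim, 58 mm from its origin along its axis.
- small_cup_rim (a point): Centre of the copper cup's open rim, 86 mm from its origin along its axis.
- stand_medium: Sloping stand of the brass cup (fixed): green foot plate 96 x 88 mm under a green deck sloping down at 28 degrees to the front (-x side); on the deck, square to it, a black socket ring 64 mm inside diameter, 14 mm deep. Top about 65 mm high. Origin: centre of the underside, z up; the socket floor's centre is 34 mm above it. It may be left or right of the pan.
- stand_small: Sloping stand of the copper cup (fixed): green foot plate 96 x 88 mm under a green deck sloping down at 28 degrees to the front (-x side); on the deck, square to it, a black socket ring 46 mm inside diameter, 24 mm deep. Top about 68 mm high. Origin: centre of the underside, z up; the socket floor's centre is 34 mm above it. On the other side of the pan.
- wax_tin: Bystander: round gold-coloured tin, 62 mm across, 25 mm high, loose. Origin: centre of its underside.
- spool_tan: Bystander: upright wooden spool of tan thread, 40 mm across, 60 mm high, loose. Origin: centre of its underside.
- loupe: Bystander: small black eye loupe, 34 mm across, 27 mm high, loose. Origin: centre of its underside.
Mind the look-alikes: they are no part of the job. What is shaped like the small_cup but purple is not meant. Leave any red look-alike of the medium_cup alone.

How it is judged:
By the outcome, as a careful person would: the job done as asked, in the order asked, and still so for the second after the job is handed in, with the robot touching nothing.
It also fails if it takes over 56 s, if anything falls off the work surface, if the arm or the gripper's body presses on something with over 40 N, if the wrist force passes 120 N, or if a joint passes its speed limit or range.

## Working session

There is one attempt and no reset: what is moved stays moved. The work goes in short steps, Python scripts to look and compute and a shell command to move; the robot and the scene stay as the last step left them, time stands still between calls to the robot, and variables do not carry over. Pictures are saved under pics/ and viewed, and the job is handed in when it is done.

```bash
mkdir -p pics; ls; cat > look.py <<'E'
import cv2,sys
from cell import camera
def snap(n,f):
    im=camera(n); cv2.imwrite(f'pics/{f}.png',im[:,:,::-1]); return im
E
python3 - <<'E'
from look import *
from cell import telemetry,calibration
snap('top','top0');snap('side','side0')
print(telemetry.read_state());print(calibration('top'));print(calibration('side'))
E
```

```text
pics
{'clock': 0.1, 'joints': array([-1.35758575e+00,  3.00418429e-01,  1.52151634e+00, -3.46849598e-05,
        1.32070302e+00, -6.65837012e-02]), 'qd': array([-0.00203374, -0.00132816, -0.00143033, -0.0010925 , -0.00073905,
       -0.00099181]), 'effort': array([ 5.02968433e-04, -5.32644510e+01, -3.53286874e+01,  7.09583564e-02,
        2.34815682e-02, -5.77998799e-05]), 'eef_pos': array([ 151.83577361, -528.38904834,  212.94260573]), 'eef_rot': array([-1.60524496,  1.56975066,  1.81615057]), 'wrist_force': array([-0.26638308, -0.45069504, -0.10963306]), 'moment': array([ 0.00986287, -0.01922657, -0.00688542]), 'finger_gap': 94.02524875564579}
{'fov_y': 54.42816414989378, 'cx': 325.2636050566891, 'cy': 197.22792525831886, 'k1': -0.012583445750254078, 'position': array([ 336.11279703, -179.57537729,  967.9991522 ]), 'attitude': array([-2.94385111e+00,  2.69223079e-03, -1.55338621e+00])}
{'fov_y': 44.51194007316897, 'cx': 318.2663947606432, 'cy': 204.89797290389842, 'k1': -0.0223324569494319, 'position': array([129.15544872, 682.86897914, 466.53290226]), 'attitude': array([-1.92701029,  0.00816761, -2.72492326])}
```

View pics/top0.png

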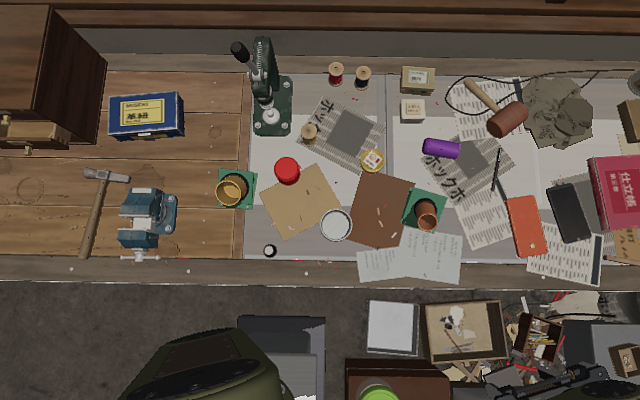

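View pics/side0.png

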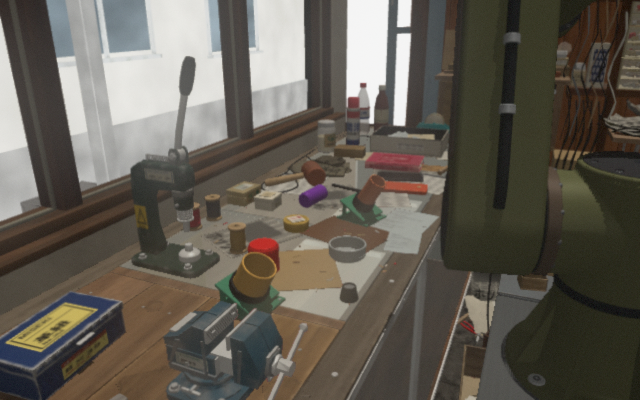

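Top view: the brass cup is at (232,189) in the left green stand and the pan at (336,225). The copper cup is at (427,214) in the right stand. The red look-alike is at (286,171) and the purple one at (440,149). The tin is at (371,160), the spool at (309,133) and the loupe at (269,250).

```bash
cat >> look.py <<'E'
import numpy as np
from cell import calibration
from scipy.spatial.transform import Rotation as Ro
class Cam:
    def __init__(s,n):
        c=calibration(n); s.c=c; s.f=200/np.tan(np.radians(c['fov_y']/2)); s.R=Ro.from_euler('xyz',c['attitude']).as_matrix(); s.p=np.array(c['position'])
        s.K=np.array([[s.f,0,c['cx']],[0,s.f,c['cy']],[0,0,1]]); s.d=np.array([c['k1'],0,0,0,0.])
    def ray(s,uv):
        uv=np.atleast_2d(np.array(uv,float)); n=cv2.undistortPoints(uv[:,None],s.K,s.d)[:,0]
        d=np.c_[n,np.ones(len(n))]@s.R.T; return d/np.linalg.norm(d,axis=1)[:,None]
    def plane(s,uv,z):
        d=s.ray(uv); return s.p+d*((z-s.p[2])/d[:,2])[:,None]
    def proj(s,P):
        P=np.atleast_2d(np.array(P,float)); q=(P-s.p)@s.R
        return cv2.projectPoints(q,np.zeros(3),np.zeros(3),s.K,s.d)[0][:,0]
def tri(rays):
    A=np.zeros((3,3));b=np.zeros(3)
    for p,d in rays:
        M=np.eye(3)-np.outer(d,d);A+=M;b+=M@p
    x=np.linalg.solve(A,b); return x,[np.linalg.norm((np.eye(3)-np.outer(d,d))@(x-p)) for p,d in rays]
E
python3 - <<'E'
from look import *
t=cv2.imread('pics/top0.png');s=cv2.imread('pics/side0.png')
def crop(im,x,y,w,h,k):return cv2.resize(im[y:y+h,x:x+w],None,fx=k,fy=k,interpolation=cv2.INTER_CUBIC)
a=np.vstack([np.hstack([crop(t,202,160,60,60,5),crop(t,397,180,60,60,5)]),np.hstack([crop(s,215,245,75,75,4),crop(s,330,168,75,75,4)])])
cv2.imwrite('pics/crop0.png',a)
c=Cam('top')
print(c.plane([[336,225]],28),c.plane([[232,187],[427,214]],60))
E
```

```text
[[ 455.99649785 -201.05253007   28.        ]] [[ 539.19860503   49.99569359   60.        ]
 [ 481.64144053 -414.83913637   60.        ]]
```

View pics/crop0.png

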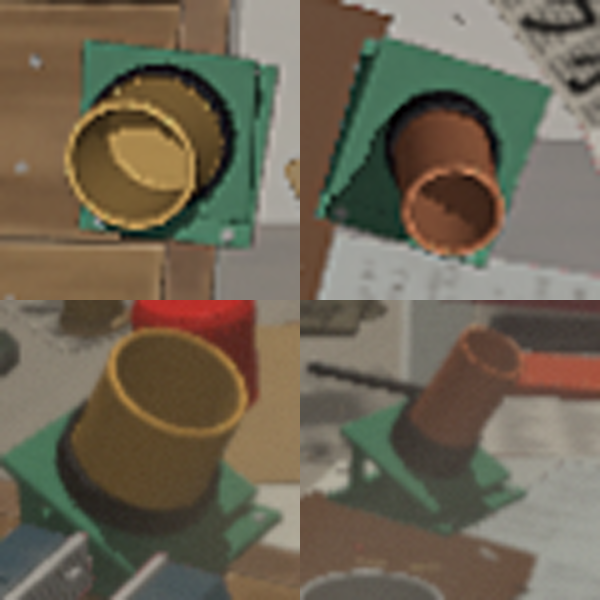

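The crop confirms the choice: brass cup in the left green stand, copper cup in the right one. Next I'll measure the rims and the stand edges.

```bash
python3 - <<'E'
from look import *
t=cv2.imread('pics/top0.png');s=cv2.imread('pics/side0.png')
def crop(im,x,y,w,h,k):return cv2.resize(im[y:y+h,x:x+w],None,fx=k,fy=k,interpolation=cv2.INTER_CUBIC)
cv2.imwrite('pics/c1.png',np.hstack([crop(t,212,164,50,50,8),crop(t,397,184,50,50,8)]))
cv2.imwrite('pics/c2.png',np.hstack([crop(s,210,245,80,80,5),crop(s,335,170,60,60,6.6667)]))
hsv=cv2.cvtColor(t,cv2.COLOR_BGR2HSV)
for x,y in [(216,185),(228,180),(225,192),(410,195),(427,206),(427,222)]: print(x,y,hsv[y,x],t[y,x])
E
```

```text
216 185 [ 17 112 141] [ 79 114 141]
228 180 [ 19 135 172] [ 81 140 172]
225 192 [ 19 139 165] [ 75 131 165]
410 195 [ 74 102  75] [59 75 45]
427 206 [ 10 145 116] [ 50  72 116]
427 222 [ 11 152  82] [33 51 82]
```

View pics/c1.png

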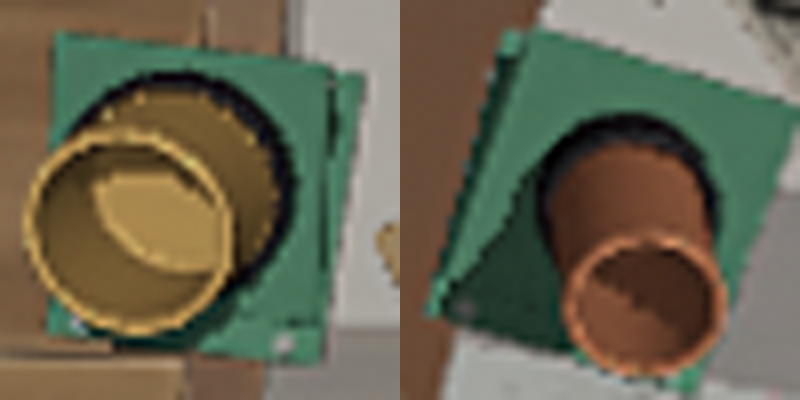

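View pics/c2.png

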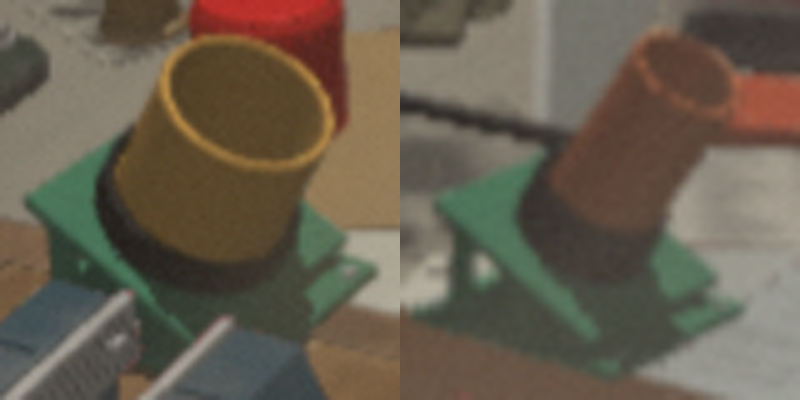

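```bash
python3 - <<'E'
from look import *
T=Cam('top');S=Cam('side')
def m(p,k,o): p=np.atleast_2d(np.array(p,float)); return (p+.5)/k-.5+np.array(o)
rt=m([[130,228]],8,(212,164));rs=m([[247,102]],5,(210,245))
ct=m([[246,306]],8,(397,184));cs=m([[286,73]],6.6667,(335,170))
for a,b in[(rt,rs),(ct,cs)]:
    print('rim',tri([(T.p,T.ray(a)[0]),(S.p,S.ray(b)[0])]))
def dirn(p,o,z):
    P=T.plane(m(p,8,o),z); v=P[1]-P[0]; return P[:,:2].round(1).tolist(),np.linalg.norm(v).round(1),np.degrees(np.arctan2(v[1],v[0])).round(1)
print('brass plate right',dirn([[362,75],[320,362]],(212,164),5)) 
print('brass plate front',dirn([[50,330],[320,362]],(212,164),5))
print('brass deck back',dirn([[57,33],[333,68]],(212,164),55))
print('cop plate left',dirn([[105,35],[30,315]],(397,184),5))
print('cop deck back',dirn([[125,28],[395,100]],(397,184),55))
# pan, bystanders
im=cv2.imread('pics/top0.png')
cr=cv2.resize(im[195:255,300:375],None,fx=8,fy=8,interpolation=cv2.INTER_CUBIC);cv2.imwrite('pics/pan.png',cr)
E
```

```text
rim (array([520.97384077,  52.30099991,  85.93047342]), [np.float64(0.23194092344127237), np.float64(0.23194092344112446)])
rim (array([ 456.24294683, -402.04197219,  109.66878628]), [np.float64(0.1292097978190879), np.float64(0.12920979781903136)])
brass plate right ([[589.4, 2.7], [496.2, 11.0]], np.float64(93.6), np.float64(174.9))
brass plate front ([[504.9, 96.8], [496.2, 11.0]], np.float64(86.2), np.float64(-95.8))
brass deck back ([[588.0, 86.9], [578.3, 2.1]], np.float64(85.3), np.float64(-96.5))
cop plate left ([[556.6, -387.4], [466.8, -361.8]], np.float64(93.4), np.float64(164.1))
cop deck back ([[547.4, -382.7], [526.7, -463.0]], np.float64(83.0), np.float64(-104.5))
```

View pics/pan.png

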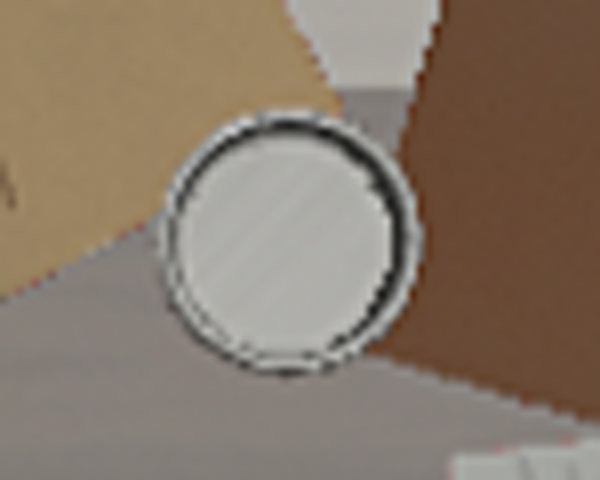

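The triangulated rims agree with the geometry: brass rim z is 85.9 against 85.2 expected, copper 109.7 against 109.9. The brass plate centre (547,50) also matches its rim minus 58 mm along the axis, (548,50). Next are the pan position, a check against the side view, and the tool geometry for the first move.

```bash
cat >> look.py <<'E'
from cell import telemetry
c28,s28=np.cos(np.radians(28)),np.sin(np.radians(28))
def axis(deg): r=np.radians(deg); return np.array([s28*np.cos(r),s28*np.sin(r),c28])
def go(p,R):
    st=telemetry.read_state(); Rc=Ro.from_euler('xyz',st['eef_rot']).as_matrix()
    p=np.array(p,float)
    print('turn',(Ro.from_matrix(Rc.T@R).as_rotvec()/np.pi).round(4),'shift',(Rc.T@(p-st['eef_pos'])/300).round(4),'mm',np.linalg.norm(p-st['eef_pos']).round(1),'clock',st['clock'])
def down(ax,y):
    x=-ax/np.linalg.norm(ax); y=np.array(y,float); y-=x*(x@y); y/=np.linalg.norm(y); return np.c_[x,y,np.cross(x,y)]
E
python3 - <<'E'
from look import *
T=Cam('top');S=Cam('side')
pan=T.plane([[336.05,224.7]],28)[0];print('pan',pan,'side proj',S.proj([pan]))
s=cv2.imread('pics/side0.png');cv2.imwrite('pics/pans.png',cv2.resize(s[225:275,315:380],None,fx=8,fy=8,interpolation=cv2.INTER_CUBIC))
st=telemetry.read_state();R=Ro.from_euler('xyz',st['eef_rot']).as_matrix();print(R.round(3))
a=axis(174.4);foot=np.array([521,52.3,85.6])-58*a;print(foot)
yd=np.array([-a[1],a[0],0]); 
for sg in(1,-1): go(foot+128*a,down(a,sg*yd))
E
```

```text
pan [ 456.73178697 -201.16520901   28.        ] side proj [[347.45761494 243.8107154 ]]
[[-0.     0.276 -0.961]
 [ 0.001 -0.961 -0.276]
 [-1.    -0.001 -0.   ]]
[548.09939584  49.64288101  34.38903961]
turn [0.1177 0.1537 0.0297] shift [ 0.2201 -1.5607 -1.6154] mm 677.1 clock 0.1
turn [-0.8563 -0.0412  0.2136] shift [ 0.2201 -1.5607 -1.6154] mm 677.1 clock 0.1
```

View pics/pans.png

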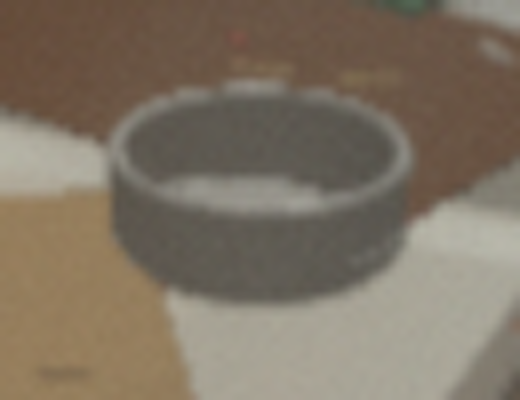

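The pan's side-view rim ellipse is centred near (347,243), against a projected (347.5,243.8). That puts the pan at (456.7,-201.2). Moving toward the brass cup now.

```bash
python3 -m handwheel '[[0,0,0,0,-0.1,-0.1,1],[0.02,0.02,0,0,-0.25,-0.26,1],[0.04,0.05,0.01,0,-0.4,-0.42,1],[0.06,0.08,0.015,0,-0.55,-0.57,1],[0.06,0.08,0.015,0,-0.7,-0.72,1],[0.06,0.08,0.015,0,-0.78,-0.81,1],[0.06,0.08,0.015,0,-0.78,-0.81,1]]' 30
python3 - <<'E'
from look import *
a=axis(174.4);foot=np.array([548.1,49.6,34.4]);yd=np.array([-a[1],a[0],0]);go(foot+128*a,down(a,yd))
print(telemetry.read_state()['joints'])
E
```

```text
clock: 0.98
eef_pos: [321.6, -234.4, 213.3]
eef_rot: [3.054, 1.315, 0.006]
wrist_force: [0.5, 0.1, 0.4]
finger_gap: 93.9
turn [0.0588 0.0736 0.0153] shift [ 0.3546 -0.916  -0.5705] mm 340.8 clock 0.975
[-0.84941044 -0.16630362  2.03897572  0.21484958  1.10869168  0.54654383]
```

```bash
python3 -m handwheel '[[0.01,0.01,0,0.03,-0.15,-0.09,1],[0.02,0.03,0,0.08,-0.3,-0.18,1],[0.03,0.045,0.01,0.14,-0.48,-0.28,1],[0.05,0.06,0.01,0.2,-0.64,-0.38,1],[0.0588,0.0736,0.0153,0.29,-0.8,-0.48,1],[0.0588,0.0736,0.0153,0.355,-0.916,-0.57,1],[0.0588,0.0736,0.0153,0.355,-0.916,-0.57,1],[0.0588,0.0736,0.0153,0.355,-0.916,-0.57,1]]'
python3 - <<'E'
from look import *
snap('top','top1');snap('side','side1')
a=axis(174.4);foot=np.array([548.1,49.6,34.4]);yd=np.array([-a[1],a[0],0]);go(foot+38*a,down(a,yd))
print(telemetry.read_state()['joints'])
t=cv2.imread('pics/top1.png');s=cv2.imread('pics/side1.png')
cv2.imwrite('pics/m1.png',np.hstack([cv2.resize(t[140:260,160:280],(400,400)),cv2.resize(s[200:330,190:320],(400,400))]))
E
```

```text
clock: 1.98
eef_pos: [488.0, 54.5, 146.9]
eef_rot: [3.14, 1.083, -0.099]
wrist_force: [0.2, 0.3, -0.1]
finger_gap: 94.1
turn [-0.0005 -0.0001 -0.0003] shift [ 0.3009 -0.0053  0.0005] mm 90.3 clock 2.075
[ 0.08069181  0.01691383  2.09565503 -0.16137386  0.55256119  1.86802595]
```

View pics/m1.png

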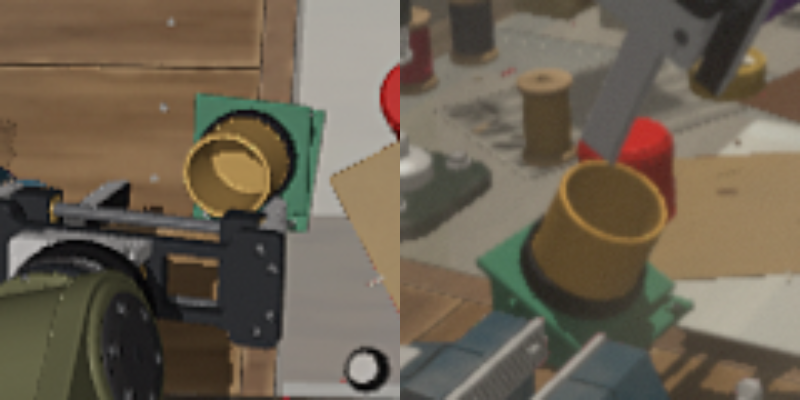

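The close crop shows the gripper behind the brass cup and lined up on its axis; both fingers straddle the cup with room to spare. Descending along the axis.

```bash
python3 -m handwheel '[[0,0,0,0.05,-0.001,0,1],[0,0,0,0.12,-0.003,0,1],[0,0,0,0.19,-0.005,0,1],[0,0,0,0.25,-0.005,0,1],[0,0,0,0.28,-0.005,0,1],[0,0,0,0.3,-0.005,0,1],[0,0,0,0.3,-0.005,0,1]]'
python3 - <<'E'
from look import *
snap('top','top2');snap('side','side2')
t=cv2.imread('pics/top2.png');s=cv2.imread('pics/side2.png')
cv2.imwrite('pics/m2.png',np.hstack([cv2.resize(t[140:260,160:280],(400,400)),cv2.resize(s[200:330,190:320],(400,400))]))
E
```

```text
clock: 2.95
eef_pos: [530.3, 51.1, 68.2]
eef_rot: [3.141, 1.082, -0.1]
wrist_force: [0.4, -0.3, -0.4]
finger_gap: 94.2
```

View pics/m2.png

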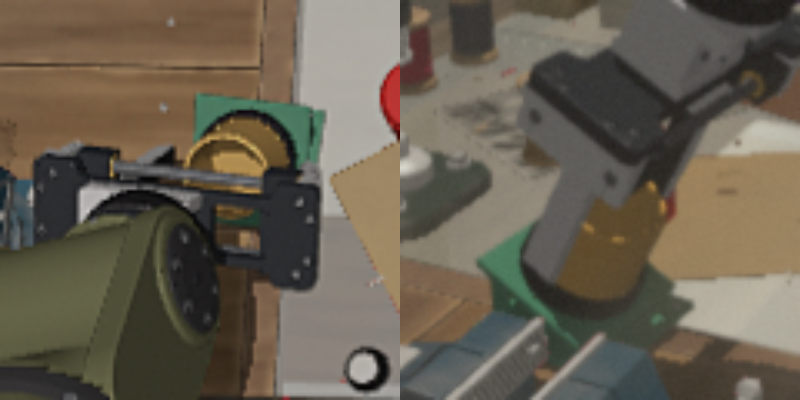

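The fingers straddle the cup, with the tips just above the ring. Closing.

```bash
python3 -m handwheel '[[0,0,0,0,0,0,0.75],[0,0,0,0,0,0,0.65],[0,0,0,0,0,0,0.5],[0,0,0,0,0,0,0.5],[0,0,0,0,0,0,0.5],[0,0,0,0,0,0,0.5]]' 25
python3 -m handwheel '[[0,0,0,-0.01,0,0,0.5],[0,0,0,-0.03,0,0,0.5],[0,0,0,-0.06,0,0,0.5],[0,0,0,-0.11,0,0,0.5],[0,0,0,-0.17,0,0,0.5],[0,0,0,-0.24,0,0,0.5],[0,0,0,-0.3,0,0,0.5],[0,0,0,-0.36,0,0,0.5],[0,0,0,-0.36,0,0,0.5]]'
python3 - <<'E'
from look import *
snap('top','top3');snap('side','side3')
t=cv2.imread('pics/top3.png');s=cv2.imread('pics/side3.png')
cv2.imwrite('pics/m3.png',np.hstack([cv2.resize(t[140:260,160:280],(400,400)),cv2.resize(s[170:330,190:350],(400,400))]))
E
```

```text
clock: 3.8
eef_pos: [530.5, 51.4, 68.8]
eef_rot: [-3.141, 1.081, -0.099]
wrist_force: [-2.3, 4.4, 3.6]
finger_gap: 62.6
clock: 4.92
eef_pos: [479.9, 56.4, 165.5]
eef_rot: [-3.14, 1.078, -0.098]
wrist_force: [-0.1, -0.1, -1.3]
finger_gap: 62.4
```

View pics/m3.png

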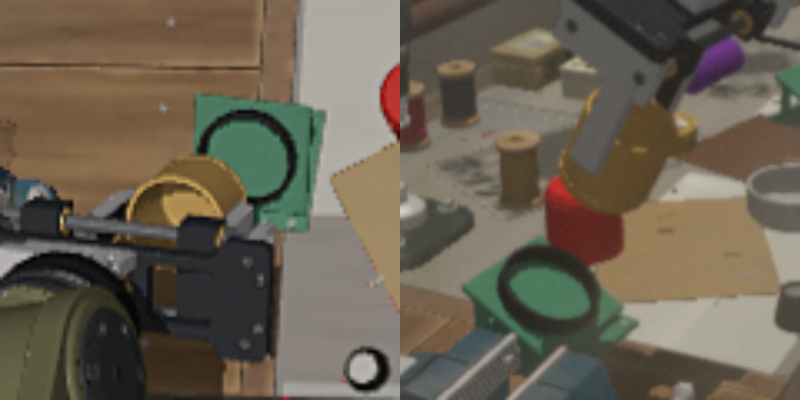

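The brass cup is out of its socket and held. Turning it upright on the way to a point above the pan.

```bash
python3 - <<'E'
from look import *
a=axis(174.4);y=[-a[1],a[0],0];go([456.7,-201.2,135],down(np.array([0,0,1.]),y))
E
```

```text
turn [-6.00e-04 -1.56e-01 -1.00e-04] shift [0.089  0.862  0.0377] mm 260.2 clock 5.025
```

```bash
python3 -m handwheel '[[0,-0.01,0,0,0.05,0,0.5],[0,-0.04,0,0,0.15,0.01,0.5],[0,-0.08,0,0.02,0.3,0.02,0.5],[0,-0.12,0,0.04,0.45,0.03,0.5],[0,-0.156,0,0.06,0.6,0.0377,0.5],[0,-0.156,0,0.08,0.73,0.0377,0.5],[0,-0.156,0,0.089,0.82,0.0377,0.5],[0,-0.156,0,0.089,0.862,0.0377,0.5],[0,-0.156,0,0.089,0.862,0.0377,0.5],[0,-0.156,0,0.089,0.862,0.0377,0.5]]'
python3 - <<'E'
from look import *
snap('top','top4');snap('side','side4')
t=cv2.imread('pics/top4.png');s=cv2.imread('pics/side4.png')
cv2.imwrite('pics/m4.png',np.hstack([cv2.resize(t[175:275,285:385],(400,400)),cv2.resize(s[160:270,290:400],(400,400))]))
a=axis(174.4);y=[-a[1],a[0],0];go([456.7,-201.2,135],down(np.array([0,0,1.]),y))
E
```

```text
clock: 6.28
eef_pos: [456.8, -200.4, 135.0]
eef_rot: [-1.278, 1.57, 1.765]
wrist_force: [0.5, 0.7, -1.0]
finger_gap: 62.8
turn [-0.0002 -0.0001  0.    ] shift [0.0005 0.0026 0.0004] mm 0.8 clock 6.375
```

View pics/m4.png

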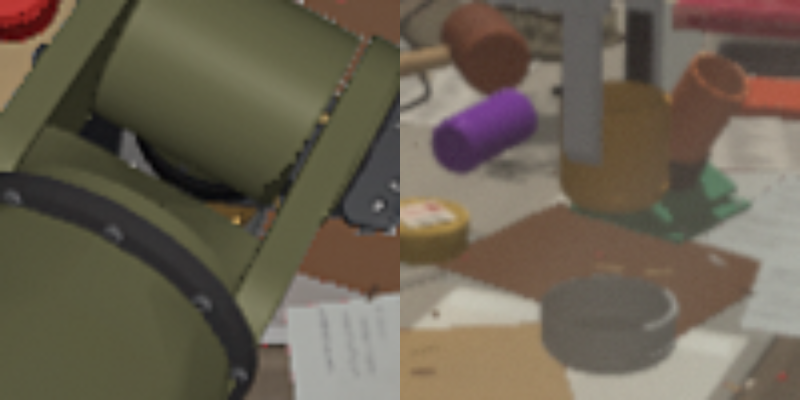

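```bash
python3 - <<'E'
from look import *
S=Cam('side')
s=cv2.imread('pics/side4.png');k=10
im=cv2.resize(s[175:250,325:385],None,fx=8,fy=8,interpolation=cv2.INTER_CUBIC)
# expected points: foot chamfer circle z, rim circle
p=telemetry.read_state()['eef_pos']
for h,r in[(0,27),(6,31),(58,31)]:
    th=np.linspace(0,2*np.pi,60);P=np.c_[p[0]+r*np.cos(th),p[1]+r*np.sin(th),np.full(60,p[2]-38+h)]
    for q in S.proj(P): cv2.circle(im,tuple(int(v) for v in ((q-[325,175]+.5)*8-.5)),1,(0,255,255),-1)
cv2.imwrite('pics/m5.png',im)
E
```

```text
(no output)
```

View pics/m5.png

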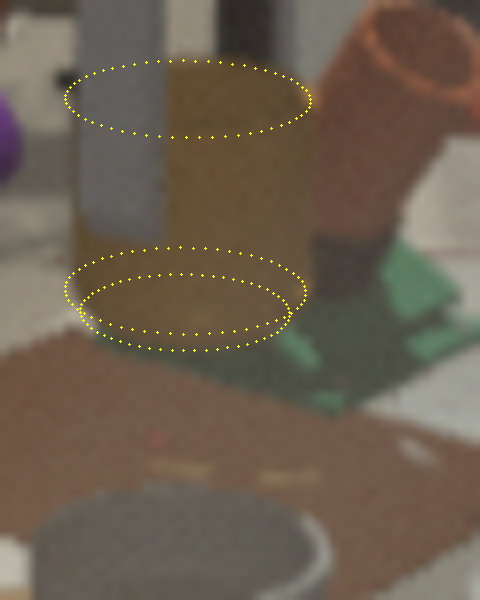

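In the side view the held cup is upright, but its edges sit about 1.2 mm toward image right (-x) of the model. I'll correct by +1.5 mm in x while descending.

```bash
python3 -m handwheel '[[0,0,0,0.03,0.002,-0.003,0.5],[0,0,0,0.09,0.0026,-0.005,0.5],[0,0,0,0.15,0.0026,-0.005,0.5],[0,0,0,0.19,0.0026,-0.005,0.5],[0,0,0,0.21,0.0026,-0.005,0.5],[0,0,0,0.21,0.0026,-0.005,0.5]]'
python3 - <<'E'
from look import *
s=snap('side','side6')[:,:,::-1]
cv2.imwrite('pics/m6.png',cv2.resize(s[190:270,310:390],None,fx=6,fy=6,interpolation=cv2.INTER_CUBIC))
print(telemetry.read_state()['eef_pos'])
E
```

```text
clock: 7.12
eef_pos: [458.3, -201.3, 72.0]
eef_rot: [-1.052, 1.57, 1.991]
wrist_force: [-0.1, 0.2, -0.3]
finger_gap: 62.9
[ 458.47189865 -201.40234862   72.40122135]
```

View pics/m6.png

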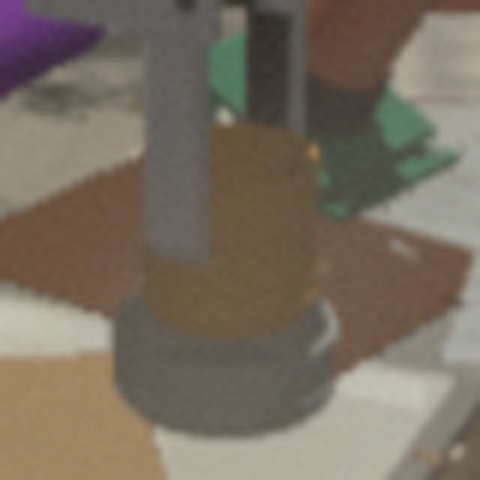

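Here the cup is centred about 0.75 px (1.4 mm) right of the pan centre, and its foot is above the rim. I'll correct that and lower slowly.

```bash
python3 -m handwheel '[[0,0,0,0.01,-0.001,-0.0045,0.5],[0,0,0,0.025,-0.001,-0.0045,0.5],[0,0,0,0.04,-0.001,-0.0045,0.5],[0,0,0,0.055,-0.001,-0.0045,0.5],[0,0,0,0.07,-0.001,-0.0045,0.5],[0,0,0,0.08,-0.001,-0.0045,0.5],[0,0,0,0.087,-0.001,-0.0045,0.5],[0,0,0,0.087,-0.001,-0.0045,0.5]]'
```

```text
clock: 8.18
eef_pos: [459.8, -201.2, 46.2]
eef_rot: [-2.815, 1.57, 0.228]
wrist_force: [0.3, 0.2, -1.3]
finger_gap: 62.5
```

```bash
python3 -m handwheel '[[0,0,0,0.003,0,0,0.5],[0,0,0,0.006,0,0,0.5],[0,0,0,0.008,0,0,0.5],[0,0,0,0.008,0,0,0.5]]'
```

```text
clock: 8.68
eef_pos: [459.8, -201.2, 43.8]
eef_rot: [-2.908, 1.57, 0.135]
wrist_force: [0.0, 0.7, -1.7]
finger_gap: 62.5
```

```bash
python3 -m handwheel '[[0,0,0,0.002,0,0,0.5],[0,0,0,0.004,0,0,0.5],[0,0,0,0.004,0,0,0.5]]'; python3 -m handwheel '[[0,0,0,0.002,0,0,0.5],[0,0,0,0.004,0,0,0.5],[0,0,0,0.004,0,0,0.5]]'
```

```text
clock: 9.05
eef_pos: [459.8, -201.2, 42.7]
eef_rot: [-3.052, 1.57, -0.008]
wrist_force: [-1.4, 0.2, 2.0]
finger_gap: 62.5
clock: 9.43
eef_pos: [459.9, -201.3, 42.6]
eef_rot: [3.037, 1.57, -0.203]
wrist_force: [-7.3, 4.0, 17.4]
finger_gap: 62.8
```

Contact is at TCP 42.6 against 42 expected, so the cup is on the floor. Backing off 1 mm to relax it and looking.

```bash
python3 -m handwheel '[[0,0,0,-0.003,0,0,0.5],[0,0,0,-0.003,0,0,0.5]]'; python3 - <<'E'
from look import *
s=snap('side','side7')[:,:,::-1]
cv2.imwrite('pics/m7.png',cv2.resize(s[190:270,310:390],None,fx=6,fy=6,interpolation=cv2.INTER_CUBIC))
print(telemetry.read_state()['eef_pos'])
E
```

```text
clock: 9.68
eef_pos: [460.0, -201.3, 43.5]
eef_rot: [2.981, 1.57, -0.259]
wrist_force: [-0.3, -0.4, -1.3]
finger_gap: 62.7
[ 459.91351891 -201.24550462   43.37102192]
```

View pics/m7.png

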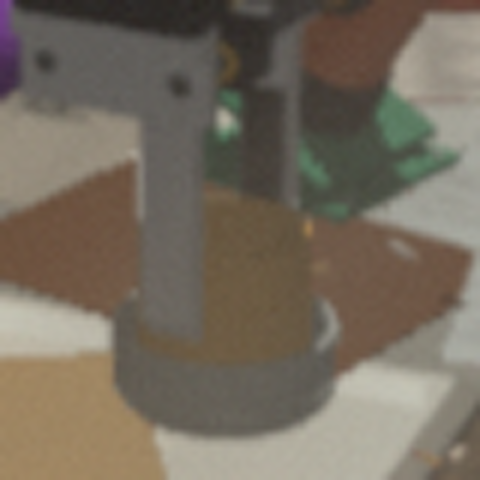

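The pan hasn't moved (113–338 in the crop) and the cup is centred at about 225. Lowering the last millimetre, releasing and withdrawing.

```bash
python3 -m handwheel '[[0,0,0,0.002,0,0,0.5],[0,0,0,0.003,0,0,0.5],[0,0,0,0.003,0,0,0.5]]'; python3 -m handwheel '[[0,0,0,0,0,0,0.7],[0,0,0,0,0,0,0.8],[0,0,0,0,0,0,0.9],[0,0,0,0,0,0,1],[0,0,0,0,0,0,1],[0,0,0,-0.03,0,0,1],[0,0,0,-0.1,0,0,1],[0,0,0,-0.25,0,0,1],[0,0,0,-0.4,0,0,1],[0,0,0,-0.5,0,0,1],[0,0,0,-0.5,0,0,1]]'
python3 - <<'E'
from look import *
a=axis(165.2);foot=np.array([456.2,-402.0,109.8])-86*a;print(foot);y=[-a[1],a[0],0];go(foot+160*a,down(a,y))
E
```

```text
clock: 10.1
eef_pos: [459.9, -201.3, 42.7]
eef_rot: [3.05, 1.57, -0.19]
wrist_force: [-3.1, 1.4, 4.8]
finger_gap: 62.7
clock: 11.48
eef_pos: [460.6, -201.6, 195.3]
eef_rot: [2.795, 1.566, -0.445]
wrist_force: [0.4, 0.7, 0.7]
finger_gap: 94.2
[ 495.2350635  -412.31350865   33.86650701]
turn [0.05   0.1536 0.012 ] shift [0.0681 0.6475 0.0635] mm 196.3 clock 11.475
```

```bash
python3 -m handwheel '[[0,0.01,0,0,0.05,0.005,1],[0.01,0.04,0,0.01,0.18,0.02,1],[0.02,0.08,0.005,0.03,0.36,0.04,1],[0.04,0.12,0.01,0.05,0.52,0.055,1],[0.05,0.1536,0.012,0.068,0.62,0.0635,1],[0.05,0.1536,0.012,0.068,0.6475,0.0635,1],[0.05,0.1536,0.012,0.068,0.6475,0.0635,1],[0.05,0.1536,0.012,0.068,0.6475,0.0635,1]]'
python3 - <<'E'
from look import *
t=snap('top','top8')[:,:,::-1];s=snap('side','side8')[:,:,::-1]
cv2.imwrite('pics/m8.png',np.hstack([cv2.resize(t[140:260,300:460],(533,400)),cv2.resize(s[160:270,300:410],(400,400))])[:,:800] if 0 else np.hstack([cv2.resize(t[150:260,300:460],(464,320)),cv2.resize(s[160:270,300:410],(320,320))]))
a=axis(165.2);foot=np.array([495.2,-412.3,33.9]);y=[-a[1],a[0],0];go(foot+69*a,down(a,y))
print(telemetry.read_state()['joints'])
E
```

```text
clock: 12.48
eef_pos: [423.4, -392.2, 175.4]
eef_rot: [3.141, 1.083, -0.257]
wrist_force: [-0.1, 0.3, 1.7]
finger_gap: 94.3
turn [0.0005 0.0001 0.0002] shift [0.3032 0.0035 0.0018] mm 91.0 clock 12.575
[-0.94819395  0.20012805  1.81574771  0.43624661  0.78634987  0.62119672]
```

View pics/m8.png

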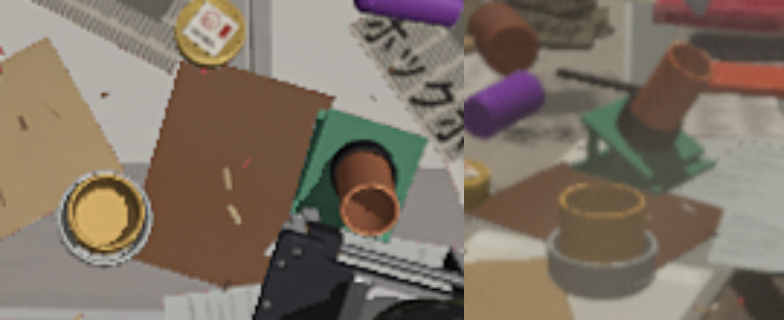

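The brass cup is nested upright in the pan, around (105,213) in the crop. Measuring its rim while the gripper closes in on the copper cup.

```bash
python3 -m handwheel '[[0,0,0,0.05,0.001,0,1],[0,0,0,0.12,0.003,0.0018,1],[0,0,0,0.19,0.0035,0.0018,1],[0,0,0,0.25,0.0035,0.0018,1],[0,0,0,0.285,0.0035,0.0018,1],[0,0,0,0.303,0.0035,0.0018,1],[0,0,0,0.303,0.0035,0.0018,1]]'
python3 - <<'E'
from look import *
t=cv2.imread('pics/top8.png');s=snap('side','side9')[:,:,::-1];s8=cv2.imread('pics/side8.png')
a=cv2.resize(t[200:250,310:360],None,fx=8,fy=8,interpolation=cv2.INTER_CUBIC)
b=cv2.resize(s8[213:263,323:373],None,fx=8,fy=8,interpolation=cv2.INTER_CUBIC)
cv2.imwrite('pics/m9.png',np.hstack([a,b]))
cv2.imwrite('pics/m10.png',cv2.resize(s[150:230,330:410],None,fx=6,fy=6))
E
```

```text
clock: 13.45
eef_pos: [463.9, -403.9, 94.8]
eef_rot: [3.141, 1.083, -0.257]
wrist_force: [-0.5, 0.7, -0.1]
finger_gap: 94.0
```

View pics/m9.png

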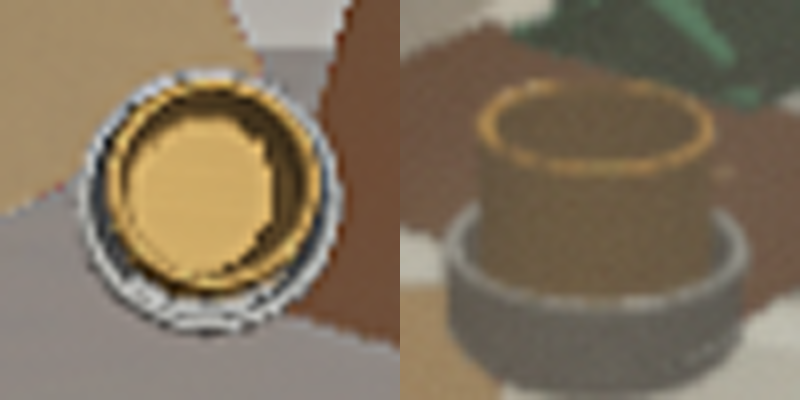

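View pics/m10.png

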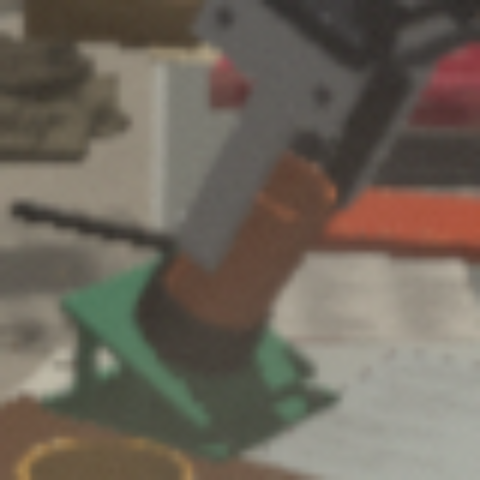

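```bash
python3 - <<'E'
from look import *
T=Cam('top');S=Cam('side')
m=lambda p,o:(np.array(p)+.5)/8-.5+np.array(o)
a=m([213.5,189],[310,200]);b=m([196.5,125.5],[323,213])
print('brass rim',tri([(T.p,T.ray(a)[0]),(S.p,S.ray(b)[0])]),T.plane([a],62))
a=m([211,199],[310,200]); print('pan',T.plane([a],28))
E
python3 -m handwheel '[[0,0,0,0,0,0,0.75],[0,0,0,0,0,0,0.6],[0,0,0,0,0,0,0.5],[0,0,0,0,0,0,0.4],[0,0,0,0,0,0,0.3],[0,0,0,0,0,0,0.3],[0,0,0,0,0,0,0.3],[0,0,0,0,0,0,0.3]]' 25
```

```text
brass rim (array([ 456.6478872 , -200.4702061 ,   63.93118077]), [np.float64(0.9973386353741417), np.float64(0.9973386353741782)]) [[ 455.94313149 -200.81026472   62.        ]]
pan [[ 457.36888394 -200.88407981   28.        ]]
clock: 14.5
eef_pos: [463.9, -404.1, 95.1]
eef_rot: [3.141, 1.082, -0.257]
wrist_force: [-0.2, -0.8, -1.0]
finger_gap: 44.0
```

The brass rim is at about (456.3,-200.6,63) and the pan is unmoved at (457.4,-200.9). The copper cup is gripped at 44.0 mm, so I'll draw it out.

```bash
python3 -m handwheel '[[0,0,0,-0.01,0,0,0.3],[0,0,0,-0.03,0,0,0.3],[0,0,0,-0.06,0,0,0.3],[0,0,0,-0.11,0,0,0.3],[0,0,0,-0.17,0,0,0.3],[0,0,0,-0.24,0,0,0.3],[0,0,0,-0.32,0,0,0.3],[0,0,0,-0.4,0,0,0.3],[0,0,0,-0.45,0,0,0.3],[0,0,0,-0.45,0,0,0.3]]'
python3 - <<'E'
from look import *
s=snap('side','side11')[:,:,::-1]
cv2.imwrite('pics/m11.png',cv2.resize(s[90:250,290:450],None,fx=3,fy=3))
a=axis(165.2);y=[-a[1],a[0],0];go([457,-200.7,215],down(np.array([0,0,1.]),y))
E
```

```text
clock: 15.75
eef_pos: [402.4, -388.2, 215.6]
eef_rot: [3.138, 1.081, -0.261]
wrist_force: [-0.3, -0.0, -0.9]
finger_gap: 44.0
turn [ 5.000e-04 -1.556e-01 -1.000e-04] shift [ 0.0062 -0.6499 -0.016 ] mm 195.0 clock 15.8
```

View pics/m11.png

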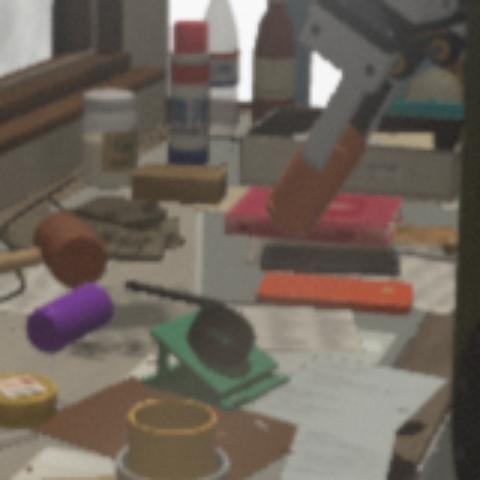

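The copper cup is out of its socket. Bringing it upright over the nest.

```bash
python3 -m handwheel '[[0,-0.01,0,0,-0.04,0,0.3],[0,-0.04,0,0,-0.12,0,0.3],[0,-0.08,0,0,-0.25,-0.005,0.3],[0,-0.12,0,0,-0.4,-0.01,0.3],[0,-0.1556,0,0.006,-0.53,-0.016,0.3],[0,-0.1556,0,0.006,-0.62,-0.016,0.3],[0,-0.1556,0,0.006,-0.65,-0.016,0.3],[0,-0.1556,0,0.006,-0.65,-0.016,0.3],[0,-0.1556,0,0.006,-0.65,-0.016,0.3]]'
python3 - <<'E'
from look import *
a=axis(165.2);y=[-a[1],a[0],0];go([457,-200.7,155],down(np.array([0,0,1.]),y))
E
```

```text
clock: 16.92
eef_pos: [456.6, -201.5, 215.0]
eef_rot: [1.734, 1.57, -1.665]
wrist_force: [-0.1, 0.2, -0.9]
finger_gap: 43.9
turn [ 0.0002 -0.     -0.0003] shift [ 0.1999 -0.0031 -0.0004] mm 60.0 clock 16.925
```

```bash
python3 -m handwheel '[[0,0,0,0.03,-0.001,0,0.3],[0,0,0,0.08,-0.002,0,0.3],[0,0,0,0.14,-0.003,0,0.3],[0,0,0,0.18,-0.003,0,0.3],[0,0,0,0.2,-0.003,0,0.3],[0,0,0,0.2,-0.003,0,0.3]]'
python3 - <<'E'
from look import *
t=snap('top','top12')[:,:,::-1];s=snap('side','side12')[:,:,::-1]
im=cv2.resize(s[165:265,310:390],None,fx=6,fy=6,interpolation=cv2.INTER_CUBIC)
S=Cam('side');p=telemetry.read_state()['eef_pos'];print(p)
for h,r in[(0,18),(6,22),(86,22)]:
    th=np.linspace(0,2*np.pi,60);P=np.c_[p[0]+r*np.cos(th),p[1]+r*np.sin(th),np.full(60,p[2]-69+h)]
    for q in S.proj(P): cv2.circle(im,tuple(int(v) for v in ((q-[310,165]+.5)*6-.5)),1,(0,255,255),-1)
cv2.imwrite('pics/m12.png',im)
cv2.imwrite('pics/m12t.png',cv2.resize(t[175:275,285:385],(400,400)))
E
```

```text
clock: 17.68
eef_pos: [456.8, -200.7, 154.7]
eef_rot: [1.247, 1.57, -2.152]
wrist_force: [-0.3, -0.1, -0.3]
finger_gap: 44.2
[ 457.05469196 -200.83598259  155.35154938]
```

View pics/m12.png

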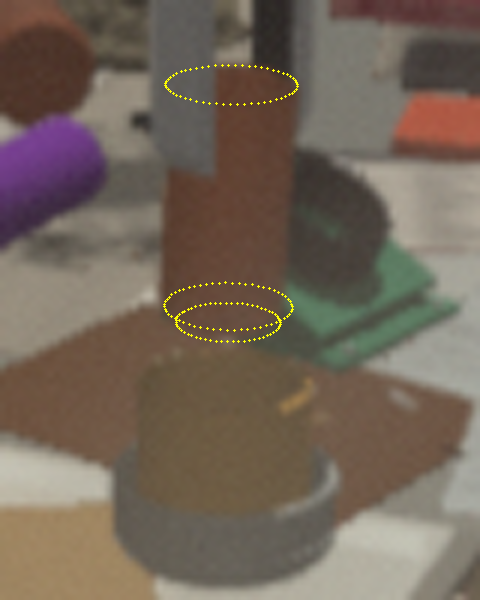

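View pics/m12t.png

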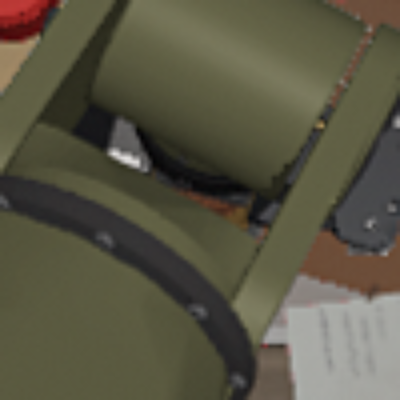

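The copper cup is upright (about 1° of lean) with its foot centred at crop x≈225, against 225.5 for the brass rim, so no shift is needed. Lowering slowly.

```bash
python3 -m handwheel '[[0,0,0,0.02,0,0,0.3],[0,0,0,0.045,0,0,0.3],[0,0,0,0.07,0,0,0.3],[0,0,0,0.085,0,0,0.3],[0,0,0,0.1,0,0,0.3],[0,0,0,0.115,0,0,0.3],[0,0,0,0.13,0,0,0.3],[0,0,0,0.13,0,0,0.3]]'
python3 - <<'E'
from look import *
s=snap('side','side13')[:,:,::-1]
cv2.imwrite('pics/m13.png',cv2.resize(s[165:265,310:390],None,fx=6,fy=6,interpolation=cv2.INTER_CUBIC))
E
```

```text
clock: 18.77
eef_pos: [457.0, -200.8, 116.1]
eef_rot: [1.893, 1.57, -1.506]
wrist_force: [0.3, -0.0, 0.1]
finger_gap: 44.3
```

View pics/m13.png

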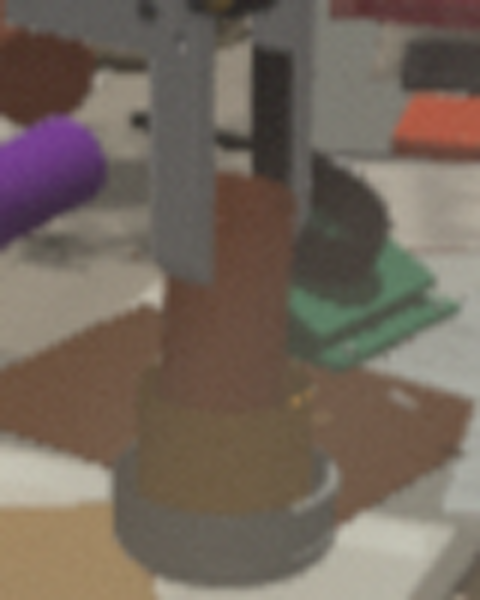

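The foot is inside the brass cup, centred and with no contact force. Continuing down.

```bash
python3 -m handwheel '[[0,0,0,0.015,0,0,0.3],[0,0,0,0.03,0,0,0.3],[0,0,0,0.045,0,0,0.3],[0,0,0,0.06,0,0,0.3],[0,0,0,0.075,0,0,0.3],[0,0,0,0.09,0,0,0.3],[0,0,0,0.1,0,0,0.3],[0,0,0,0.11,0,0,0.3],[0,0,0,0.115,0,0,0.3],[0,0,0,0.115,0,0,0.3]]'
```

```text
clock: 20.08
eef_pos: [457.1, -200.9, 81.8]
eef_rot: [2.095, 1.57, -1.304]
wrist_force: [0.1, 0.6, -0.3]
finger_gap: 44.1
```

```bash
python3 -m handwheel '[[0,0,0,0.002,0,0,0.3],[0,0,0,0.004,0,0,0.3],[0,0,0,0.004,0,0,0.3]]';python3 -m handwheel '[[0,0,0,0.002,0,0,0.3],[0,0,0,0.004,0,0,0.3],[0,0,0,0.004,0,0,0.3]]'
```

```text
clock: 20.45
eef_pos: [457.1, -200.9, 80.6]
eef_rot: [2.122, 1.57, -1.277]
wrist_force: [0.6, -0.5, -1.7]
finger_gap: 44.0
clock: 20.82
eef_pos: [457.6, -201.1, 80.0]
eef_rot: [2.609, 1.568, -0.79]
wrist_force: [0.7, -0.3, 5.8]
finger_gap: 44.2
```

Contact comes at TCP 80, 3 mm above the nominal 77. Looking before going further.

```bash
python3 - <<'E'
from look import *
s=snap('side','side14')[:,:,::-1]
im=cv2.resize(s[165:265,310:390],None,fx=6,fy=6,interpolation=cv2.INTER_CUBIC)
S=Cam('side');p=np.array([456.8,-200.8])
for h,r,c in[(94,22,(0,255,255)),(62,31,(255,255,0)),(28,40,(0,0,255))]:
    th=np.linspace(0,2*np.pi,60);P=np.c_[p[0]+r*np.cos(th),p[1]+r*np.sin(th),np.full(60,h)]
    for q in S.proj(P): cv2.circle(im,tuple(int(v) for v in ((q-[310,165]+.5)*6-.5)),1,c,-1)
cv2.imwrite('pics/m14.png',im)
E
```

```text
(no output)
```

View pics/m14.png

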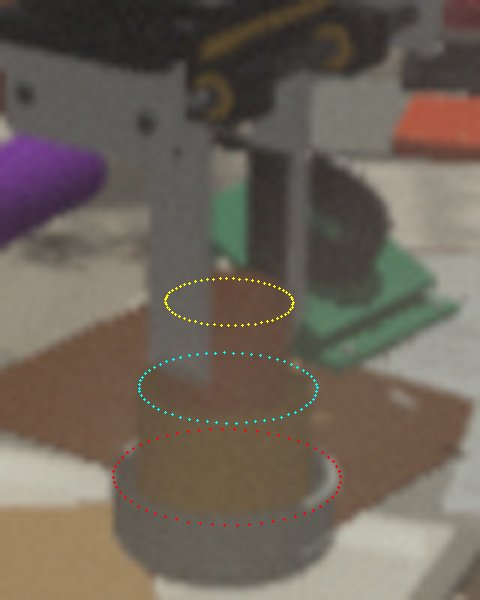

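The copper rim reads about 8 crop px above the model. The pan itself reads about 4 px high at its correct pose, so the copper is 1–2 mm high or unchanged within error. Contact is firm, about 6 N for 0.6 mm of travel as with the brass, which suggests the cup slipped slightly low in the fingers on draw-out. I'll check by pressing another millimetre gently.

```bash
python3 -m handwheel '[[0,0,0,0.002,0,0,0.3],[0,0,0,0.003,0,0,0.3],[0,0,0,0.003,0,0,0.3]]'
```

```text
clock: 21.25
eef_pos: [458.1, -201.3, 79.9]
eef_rot: [2.784, 1.567, -0.616]
wrist_force: [0.4, 1.3, 7.0]
finger_gap: 44.1
```

```bash
python3 -m handwheel '[[0,0,0,-0.001,0,0,0.44],[0,0,0,-0.001,0,0,0.5],[0,0,0,-0.001,0,0,0.55],[0,0,0,-0.001,0,0,0.6],[0,0,0,-0.001,0,0,0.8],[0,0,0,-0.001,0,0,0.9],[0,0,0,-0.001,0,0,0.9]]'
python3 - <<'E'
from look import *
s=snap('side','side15')[:,:,::-1]
cv2.imwrite('pics/m15.png',cv2.resize(s[165:265,310:390],None,fx=6,fy=6,interpolation=cv2.INTER_CUBIC))
E
```

```text
clock: 22.12
eef_pos: [458.2, -201.3, 80.2]
eef_rot: [2.776, 1.567, -0.624]
wrist_force: [-0.1, 0.1, 0.0]
finger_gap: 82.5
```

View pics/m15.png

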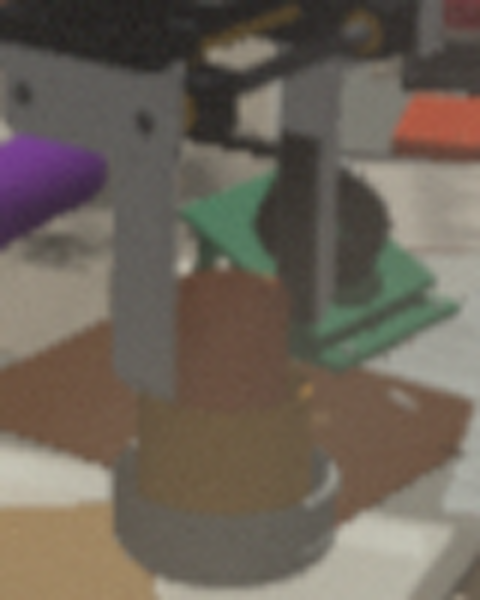

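The rim height is unchanged after release (y≈270), so the cup was already resting on the floor. Withdrawing and swinging clear for a final check.

```bash
python3 -m handwheel '[[0,0,0,-0.02,0,0,0.9],[0,0,0,-0.08,0,0,1],[0,0,0,-0.2,0,0,1],[0,0,0,-0.35,0,0,1],[0,0,0,-0.45,0,0,1],[0,0,0,-0.45,0.15,0,1],[0,0,0,-0.45,0.35,0,1],[0,0,0,-0.45,0.55,0,1],[0,0,0,-0.45,0.7,0,1],[0,0,0,-0.45,0.7,0,1],[0,0,0,-0.45,0.7,0,1]]'
python3 - <<'E'
from look import *
t=snap('top','top16')[:,:,::-1];s=snap('side','side16')[:,:,::-1]
a=cv2.resize(t[200:250,310:360],None,fx=8,fy=8,interpolation=cv2.INTER_CUBIC)
b=cv2.resize(s[200:262,317:379],(400,400),interpolation=cv2.INTER_CUBIC)
cv2.imwrite('pics/m16.png',np.hstack([a,b]))
E
```

```text
clock: 23.55
eef_pos: [404.2, -403.6, 215.6]
eef_rot: [2.83, 1.567, -0.57]
wrist_force: [-0.2, 1.1, 0.6]
finger_gap: 94.2
```

View pics/m16.png

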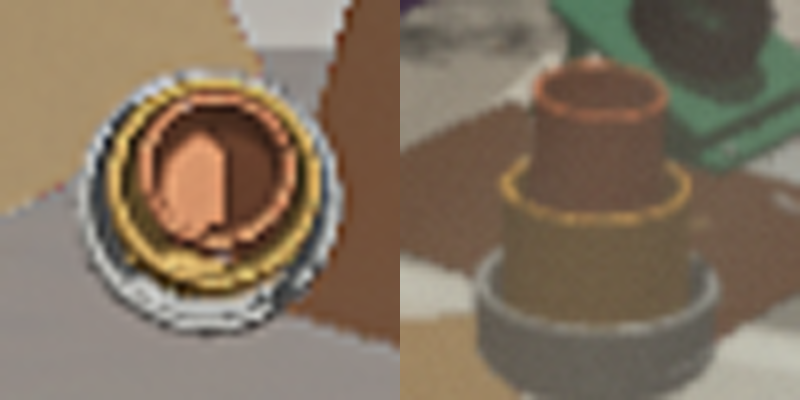

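View pics/top16.png

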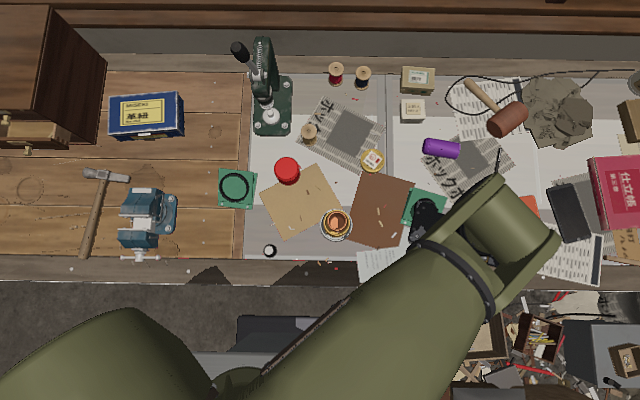

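```bash
python3 - <<'E'
from look import *
T=Cam('top');S=Cam('side')
m=lambda p,o,k=8:(np.array(p)+.5)/k-.5+np.array(o)
o=[317,200];k=400/62
for n,a,b in[('cop',[218,168.5],[199,90]),('brass',[214,187.5],[195,187.5]),('pan',[211,199],[197,288])]:
    x,e=tri([(T.p,T.ray(m(a,[310,200]))[0]),(S.p,S.ray(m(b,o,k))[0])]);print(n,x.round(1),np.round(e[0],2))
t=cv2.imread('pics/top16.png');s=cv2.imread('pics/side16.png')
cv2.imwrite('pics/m17.png',np.hstack([cv2.resize(t[207:242,319:354],(400,400),interpolation=cv2.INTER_LANCZOS4),cv2.resize(s[205:240,330:365],(400,400),interpolation=cv2.INTER_LANCZOS4)]))
# other things: before/after diffs
t0=cv2.imread('pics/top0.png')
for n,(x,y) in dict(tin=(371,160),spool=(309,133),loupe=(269,250),red=(286,171),purple=(440,149)).items():
    A=t0[y-18:y+18,x-22:x+22];B=t[y-18:y+18,x-22:x+22];(dx,dy),r=cv2.phaseCorrelate(cv2.cvtColor(A,6).astype(float),cv2.cvtColor(B,6).astype(float));print(n,round(dx,2),round(dy,2),round(r,2))
E
```

```text
cop [ 457.4 -201.1   96.7] 0.27
brass [ 457.3 -200.6   62.9] 1.08
pan [ 457.5 -200.9   27. ] 0.04
tin 0.5 0.01 1.0
spool 0.51 -0.01 1.0
loupe 0.5 -0.0 0.99
red 0.5 -0.0 1.0
purple 0.55 0.01 1.0
```

View pics/m17.png

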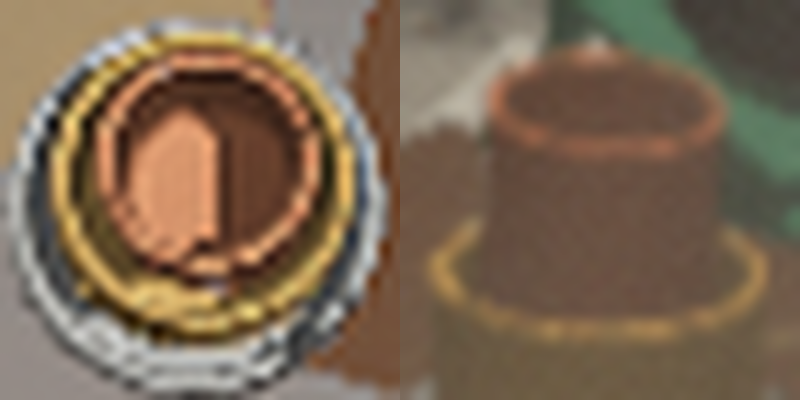

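All bystanders are unmoved: the residual shift is the same 0.5 px for every patch, a correlation artefact. The copper rim reads +2.7 mm from absolute triangulation and +1.8 mm relative to the brass, so I'll measure the heights more precisely from the front rim edges in the side view.

```bash
python3 - <<'E'
from look import *
T=Cam('top');S=Cam('side')
s=cv2.imread('pics/side16.png').astype(int)
print('side');
for v in range(205,262): print(v,s[v,344:351].mean(0).round().astype(int).tolist(),end=' | ' if v%4 else '\n')
x,y=457.3,-200.8
th=np.linspace(0,2*np.pi,721)
def ext(r,z):
    q=S.proj(np.c_[x+r*np.cos(th),y+r*np.sin(th),np.full(721,z)]); return q[:,1].min().round(2),q[:,1].max().round(2),q[:,0].min().round(1),q[:,0].max().round(1)
print()
for n,ro,ri,z in[('cop',22,19,94),('brass',31,27.5,62),('pan',40,36,28)]:
    print(n,'outer',ext(ro,z),'inner',ext(ri,z),'outer+3',ext(ro,z+3))
print('pan foot',ext(36,0),ext(40,6))
E
```

```text
side
205 [84, 107, 79] | 206 [81, 101, 77] | 207 [80, 99, 80] | 208 [90, 107, 100]
209 [90, 114, 140] | 210 [75, 97, 131] | 211 [61, 78, 105] | 212 [59, 74, 100]
213 [60, 74, 101] | 214 [62, 77, 103] | 215 [62, 77, 103] | 216 [63, 79, 107]
217 [71, 93, 134] | 218 [70, 89, 127] | 219 [64, 80, 107] | 220 [66, 80, 105]
221 [65, 79, 103] | 222 [66, 81, 105] | 223 [67, 81, 105] | 224 [66, 81, 106]
225 [67, 82, 106] | 226 [67, 82, 106] | 227 [67, 82, 106] | 228 [67, 82, 106]
229 [67, 82, 107] | 230 [67, 81, 106] | 231 [67, 82, 106] | 232 [69, 87, 113]
233 [77, 112, 143] | 234 [74, 109, 136] | 235 [69, 95, 114] | 236 [68, 92, 110]
237 [68, 91, 108] | 238 [68, 91, 109] | 239 [69, 92, 110] | 240 [68, 92, 109]
241 [68, 91, 109] | 242 [70, 93, 110] | 243 [68, 93, 109] | 244 [69, 92, 110]
245 [69, 93, 110] | 246 [68, 92, 110] | 247 [69, 92, 110] | 248 [69, 93, 110]
249 [73, 96, 113] | 250 [97, 116, 128] | 251 [104, 118, 125] | 252 [93, 103, 108]
253 [88, 97, 102] | 254 [88, 97, 101] | 255 [87, 97, 102] | 256 [87, 96, 101]
257 [87, 96, 101] | 258 [88, 98, 102] | 259 [89, 98, 102] | 260 [89, 98, 1
[... 274 characters left out ...]
t64(358.2))
brass outer (np.float64(223.37), np.float64(235.09), np.float64(332.5), np.float64(362.2)) inner (np.float64(224.0), np.float64(234.39), np.float64(334.2), np.float64(360.5)) outer+3 (np.float64(222.08), np.float64(233.73), np.float64(332.5), np.float64(362.2))
pan outer (np.float64(236.12), np.float64(252.13), np.float64(328.3), np.float64(366.1)) inner (np.float64(236.86), np.float64(251.27), np.float64(330.1), np.float64(364.2)) outer+3 (np.float64(234.86), np.float64(250.8), np.float64(328.2), np.float64(366.2))
pan foot (np.float64(248.46), np.float64(263.51), np.float64(330.1), np.float64(363.9)) (np.float64(245.22), np.float64(261.79), np.float64(328.3), np.float64(365.8))
```

The front-rim bands in the side view sit at v=217.5 (copper), 233.4 (brass) and 250.6 (pan). The spacings are 15.9 and 17.2 px, against 16.2 and 17.0 expected. The common offset of about 1.1 px also appears on the pan, so it is calibration bias and both cups are fully down. Handing in.

```bash
python3 -c "
from cell import order,telemetry
s=telemetry.read_state();print(s['clock'],s['wrist_force'],s['eef_pos']);print(order.sign_off())"
```

```text
23.65 [ 0.07153139 -0.12148374 -0.39497741] [ 404.60342954 -403.08860206  215.80778864]
the job is handed in; nothing more can be done
None
```

The cups are nested: the brass cup is upright in the pan and the copper cup is upright inside the brass one. I drew each out along its axis, lowered it slowly and released it once it touched the floor. The job was handed in at 23.7 s with the gripper clear.

- **Centring:** the last pictures put all three rims within about 1 mm of each other, near x = 457, y = -201.
- **Seating:** the rim spacings in the side view match fully seated cups to about 0.7 mm.
- **Other objects:** the pan stayed where it was to within about 1 mm. The wax tin, spool, loupe and both look-alikes did not move.
- **Forces:** contact readings peaked at about 17 N for the brass cup and 7 N for the copper one, well under the limits.

Two checks disagreed:

- **Contact height:** the copper cup touched down with the gripper about 3 mm higher than calculated. Its rim did not drop when released, so I take this as the cup sitting slightly low in the fingers.
- **Rim heights:** triangulated rim heights read 1–3 mm high for the cups. In the side view all three rims, including the pan's, read high by the same amount, so I take that as camera calibration error.

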